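# Pin the handle clamp and hold it squeezed for drilling

### The job

The turned handle blank is already lying in the hinged wooden clamp: swing the open half fully shut against the fixed half, take the headed steel pin from the block of pins and push it down through the two ears until its head sits on the upper one. Then squeeze the two halves together firmly between the fingers and finish like that, still gripping both halves shut with the pin home, so I can drill the blank. Leave the other things on the bench alone.

Things in the scene. Friction and masses are not known exactly. Their poses are not given: they have to be found in the camera images.
- clamp: hinged wooden clamp screwed to the bench; dark base board 230 x 75 x 12 mm. Origin on the bench under its centre, x along it to the hinge end, z up. Shut, its two light jaws form a bar from x -103 to +77 mm, 54 mm across (y -27 to +27), top at z 62 mm, outer faces smooth, with a pocket open at the top for the blank at x -55 to +45 mm. Steel hinge post, 14 mm thick, 64 mm high, at x +85, y 0
- fixed_jaw: the jaw that does not move, on the clamp's +y side (y 1 to 27 mm); origin and axes of clamp. At x -103 to -68 mm it has a low ear, 35 x 54 x 24 mm, across the clamp's full width (z 12 to 36 mm) with an upright 12 mm hole through its middle
- swing_jaw: hinged jaw on the clamp's -y side, z 18 to 62 mm. Origin on the hinge axis at bench height; x points from the free end to the hinge: the jaw spans its x -188 to -8 mm; outer face, to push and squeeze on, at its y = -27 mm. At its free end an ear 35 x 54 x 24 mm (z 38 to 62 mm) with a 12 mm hole comes to lie over the fixed ear. The jaws do not collide with each other
- jaw_hinge (a joint): angle of the swing jaw about the upright hinge, rad: 0 = fully shut (a stop), grows as it swings out to the clamp's -y side, up to 1.3. Stiff friction, about 0.1 N m: it stays where it is left, without a spring
- swing_hole (a point): middle of the mouth of the hole in the swing jaw's ear, on its top face, 170.5 mm from the hinge axis
- lock_hole (a point): fixed point on the clamp: x -85.5, y 0, z 62 mm of it, on the axis of the lower hole; the upper hole's mouth is here when the jaw is shut
- pin: steel locking pin, 74 mm long: a 10 mm shank 44 mm long whose last 8 mm taper to 4 mm, and above it a plain round head 20 mm in diameter and 30 mm high. Origin at the lower tip, z up the pin. It stands in one of three holes of the pin block, the head's flat underside on the block's top; about 90 g
- pin_shoulder (a point): centre of the flat underside of the pin's head, 44 mm above the tip; with the pin home it lies at the lock hole
- pin_block: dark wooden block 150 x 50 x 60 mm fixed to the bench, origin under its centre, x along its length; three upright 12 mm holes 48 mm deep at x -50, 0 and +50 mm, holding pin, dowel and awl in any order
- blank_mid (a point): centre of the round mid-brown wooden handle blank, 92 mm long, 24 mm in diameter, lying along the clamp between two low ribs on the base; this point is its middle, 24 mm above the bench. It stays lying in the clamp
- dowel: plain headless wooden dowel 10 mm in diameter, 75 mm long, standing in the pin block, 27 mm of it showing; leave alone
- awl: small awl with a bulb-shaped wooden handle, 28 mm at its widest, standing in the pin block, its top 98 mm above the bench; leave alone
- hammer: hammer lying on the bench, 260 mm long; origin under its middle, handle to -x; leave alone
- jar: glass jar of 60 mm diameter, 85 mm high; origin at the bottom; leave alone
- faceplate: round aluminium plate with ribs, 120 mm in diameter, 22 mm high; origin at the bottom; leave alone
- gouge: turning gouge with a long turned wooden handle, lying, 370 mm long; origin under its middle, handle to -x; leave alone
Mind the look-alikes: they are no part of the job. What is shaped like the clamp but turquoise is not meant.

How it is judged (in metres and radians):
On the way, in this order (a step that is already met when the one before it is completed fails the run):
1. the swing jaw is shut against the fixed jaw (value of joint jaw_hinge below 0.02 rad), for 0.2 s.
2. the pin stands home through both ears with the jaw shut (value of joint jaw_hinge below 0.02 rad and z of pin_shoulder in the frame of clamp between 0.058 and 0.066 m and horizontal distance between pin and lock_hole below 0.004 m and angle between pin's own z axis and vertical below 0.08 rad), for 0.2 s.
At the end, for the whole second after the job is handed in: Swing jaw shut within 0.012 rad; pin upright (0.08 rad) through both ears, within 4 mm of the hole's axis, head within 4 mm of the upper ear's top; blank on the base, its middle within 8 mm of the centre line; fingers pressing each jaw with over 6 N (value of joint jaw_hinge below 0.012 rad and z of pin_shoulder in the frame of clamp between 0.058 and 0.066 m and horizontal distance between pin and lock_hole below 0.004 m and angle between pin's own z axis and vertical below 0.08 rad and y of blank_mid in the frame of clamp between -0.008 and 0.008 m and z of blank_mid in the frame of clamp below 0.034 m and contact force between the fingers and fixed_jaw above 6 N and contact force between the fingers and swing_jaw above 6 N); the arm keeps its last pose, push and grip.
It fails at once if another thing on the bench is pushed more than 40 mm (distance of any of dowel, awl, hammer, jar, faceplate, gouge from where it was at the start of the episode above 0.04 m).
It also fails if it takes over 59 s, if anything falls off the work surface, if the arm or the gripper's body presses on something with over 40 N, if the wrist force passes 120 N, or if a joint passes its speed limit or range.

### The arm

A 6-joint arm with a two-finger parallel gripper is mounted at the origin on the work surface. World frame = base frame: x ahead of the robot, y to its left, z up, the work surface at z = 0. Lengths are in mm, angles in rad, forces in N, time in s.
With the tool pointing down it reaches from about 275 to 750 mm from the base axis. Payload 10.2 kg.
Tool frame: the origin (TCP) lies midway between the tips of the shut fingers; the grasp point (between the pads) lies 19 mm behind it; z points along the fingers, y is the line along which they close (so a half turn about z gives the same grasp; the last joint's range is limited). The gripper opens to 85 mm and grips with 20 to 120 N. Pads are 22 mm wide; open, the fingers measure 114 mm over their backs; the gripper's body (76 mm by 85 mm) begins 54 mm behind the grasp point. The pads swing forward as they close: fully open they stand 13 mm farther back than shut.
Start: joints at [0.994, 0.313, 1.498, -0, 1.331, -0.223], TCP at [181.907, 492.485, 231.294] pointing down, gripper open.
Joint ranges: [-2.94, 2.94], [-0.97, 2.17], [0.19, 2.56], [-1.23, 4.37], [0.02, 3.11], [-2.88, 2.88]. Speed limits (rad/s): [2.39, 2.39, 3.01, 3.14, 3.14, 3.14].

### API

Orientations are given as a unit quaternion [w, x, y, z].
In Python, from rig import ctrl gives the robot as it stands.
- The arm moves only by the tool send_rows, never from a script. Its argument "targets" is a list of rows, each an object with "offset": the shift along the world's x, y, z in cm, a list of three; "spin": the turn about the world's z in rad. A call has 1 to 8 rows; each row is the pose to reach, as a shift and turn from the pose commanded when the call began; what a row does not reach only later rows make up. A row lasts 1/12 s, in which the tool goes at most 41.7 mm and 7.16 degrees, less where a joint would pass 70% of its speed; a pose out of reach is approached as far as the arm can. A call with a gripper value outside its range is refused whole. "grip" is the opening, from 0 (shut) to 1 (fully open), set as the call begins (left out, the last holds). The fingers move at their own pace and stop on an object; "squeeze" is the grip in N (left out, the last holds). Time passes only in rows, so rows that repeat a pose let the fingers close. It gives the time, the measured TCP pose, the force, the opening and the grip force at its end, in the units of the state.
- ctrl.sense(): the state, without advancing time (a new reading comes with each control period).
- ctrl.capture(name): name is "side" or "top"; returns (picture, depth): 480x640x3 uint8, red, green, blue; 480x640 float32, mm along the optical axis (not along the pixel's ray), 0 where there is no reading.
- ctrl.calibration(name): a dict with "fx", "fy", "cx", "cy" (pixels), "view" (4x4, takes a point from world to camera coordinates). Camera axes: x right, y down, z forward; pixel columns grow to the right and rows downward; lengths in mm; the calibration is good to about 2 mm. A picture is of the moment at which its call begins. calibration takes no time and is no camera call.
- ctrl.finish_job(): hands the job in; it is judged then, once.
Trained networks look in the newest picture that a camera, given by its name, has taken for a name from the list of things; names that differ only in an ending like _2 or _b are one class to them, and where a whole thing is asked for, a point or a joint stands for the part that bears it (a point fixed in the world has none). Each returns a list of dicts, best first, with "conf" (0 to 1); they miss things now and then, are a little off and sometimes report something else, mostly with a low value. They report only what shows in the picture. A call takes as long as a camera call. They do not tell look-alikes from the thing itself.
- ctrl.search_frame(camera, query): "box" ([left, top, right, bottom] in pixels, round what is visible of it).
- ctrl.place_of(camera, query): "uv" ([column, row] in pixels: a listed point, or the origin of a listed thing).
The state is a dict: "time_s": time; "joints": joint angles; "dq": joint speeds; "tau": joint torques, N m; "eef_pos": TCP position; "ee_rot": TCP orientation; "force": force on the tool from outside, world axes, zero at the start; "wrist_torque": the same for the moment, N m; "grip_width": opening from 0.0 (shut) to 1.0 (fully open); "grip_force": force on a finger pad.
Only numpy, scipy, OpenCV 4.12 (cv2) and the standard library are available. Lean on these libraries where they do the work, as an engineer would, in place of code of your own. Each camera call takes 0.05 s, during which the arm holds its last target. There are 200 camera calls.

## Working session

There is one attempt and no reset: what is moved stays moved. The work goes in short steps, Python scripts to look and compute and a tool call to move; the robot and the scene stay as the last step left them, time stands still between calls to the robot, and variables do not carry over. Pictures are saved under pics/ and viewed, at most 10 in all, crops included, and the job is handed in when it is done.

Besides the shell and the picture viewer there is one more tool, called after "Request:" as a command line: name --argument value ..., lists and objects as JSON in quotes. send_rows: Moves the arm, as the interface text tells. Its arguments: {"type":"object","properties":{"targets":{"type":"array"},"grip":{"type":"number"},"squeeze":{"type":"number"}},"required":["targets"]}

```bash
mkdir -p pics
cat > h.py <<'E'
import numpy as np, cv2
from rig import ctrl
def ray(cam,uv):
    c=ctrl.calibration(cam);V=np.array(c["view"]);R=V[:3,:3];t=V[:3,3]
    d=np.array([(uv[0]-c["cx"])/c["fx"],(uv[1]-c["cy"])/c["fy"],1.])
    return -R.T@t, R.T@d
def at_z(cam,uv,z):
    o,d=ray(cam,uv); return o+d*(z-o[2])/d[2]
def cloud(cam,D):
    c=ctrl.calibration(cam);V=np.array(c["view"])
    v,u=np.mgrid[:480,:640]
    P=np.stack([(u-c["cx"])/c["fx"]*D,(v-c["cy"])/c["fy"]*D,D],-1)-V[:3,3]
    return P@V[:3,:3]
def save(n,im): cv2.imwrite(f"pics/{n}.png",im[...,::-1])
E
python3 - <<'E'
from h import *
np.set_printoptions(precision=1,suppress=True)
s=ctrl.sense();print(s)
for cam in("top","side"):
    im,D=ctrl.capture(cam);save(cam+"0",im);np.savez(cam+"0.npz",im=im,D=D)
    print(cam,ray(cam,(320,240)))
    for q in["clamp","swing_jaw","pin","pin_block"]: print(q,[(np.round(b["box"]),round(b["conf"],2)) for b in ctrl.search_frame(cam,q)[:3]])
    for q,z in[("clamp",0),("swing_hole",62),("lock_hole",62),("pin_shoulder",60),("pin",16),("pin_block",0),("blank_mid",24),("swing_jaw",0)]:
        print(q,[(np.round(b["uv"]),round(b["conf"],2),at_z(cam,b["uv"],z)) for b in ctrl.place_of(cam,q)[:3]])
E
```

```text
{'time_s': 0.0, 'joints': array([ 1. ,  0.3,  1.5, -0. ,  1.3, -0.2]), 'dq': array([-0., -0.,  0.,  0., -0., -0.]), 'tau': array([  0. , -41.2, -26. ,  -0. ,   0. ,   0. ]), 'eef_pos': array([181.8, 492.3, 230.7]), 'ee_rot': array([-0. ,  0.2,  1. , -0. ]), 'force': array([-0.9, -0.1,  0.5]), 'wrist_torque': array([-0., -0.,  0.]), 'grip_force': 0.0, 'grip_width': 1.0018568699607584}
top (array([ 275.9,    0.6, 1345. ]), array([ 0.1, -0. , -1. ]))
clamp [(array([320., 183., 380., 262.]), 0.76), (array([185., 303., 215., 387.]), 0.74)]
swing_jaw [(array([187., 315., 212., 386.]), 0.71), (array([343., 187., 380., 248.]), 0.7)]
pin [(array([324., 186., 343., 255.]), 0.51), (array([216., 184., 224., 193.]), 0.45)]
pin_block [(array([210., 178., 243., 235.]), 0.72)]
clamp [(array([202., 344.]), 0.88, array([172.4, 332.8,   0. ])), (array([339., 222.]), 0.85, array([533.4, -55.7,   0. ])), (array([230., 209.]), 0.71, array([565.8, 269.8,   0. ]))]
swing_hole [(array([368., 241.]), 0.81, array([ 468.5, -133.3,   62. ])), (array([200., 379.]), 0.62, array([ 86.8, 315.7,  62. ])), (array([481
[... 829 characters left out ...]
array([217., 303., 302., 359.]), 0.59)]
pin [(array([228., 303., 241., 328.]), 0.67)]
pin_block [(array([220., 306., 304., 355.]), 0.64)]
clamp [(array([298., 253.]), 0.96, array([534.2, -59.5,   0. ])), (array([467., 379.]), 0.95, array([176.6, 334.2,   0. ]))]
swing_hole [(array([527., 353.]), 0.98, array([ 83.6, 322. ,  62. ])), (array([323., 218.]), 0.61, array([ 474.3, -139.8,   62. ]))]
lock_hole [(array([526., 353.]), 0.85, array([ 85.5, 323.2,  62. ])), (array([325., 237.]), 0.79, array([462.2, -39.8,  62. ]))]
pin_shoulder []
pin []
pin_block [(array([261., 340.]), 0.86, array([567.4, 266.9,   0. ]))]
blank_mid []
swing_jaw [(array([420., 375.]), 0.79, array([259.2, 331.9,   0. ]))]
```

View pics/top0.png

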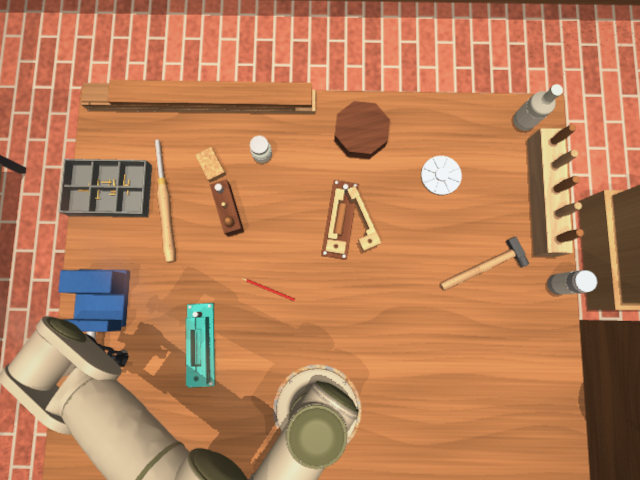

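View pics/side0.png

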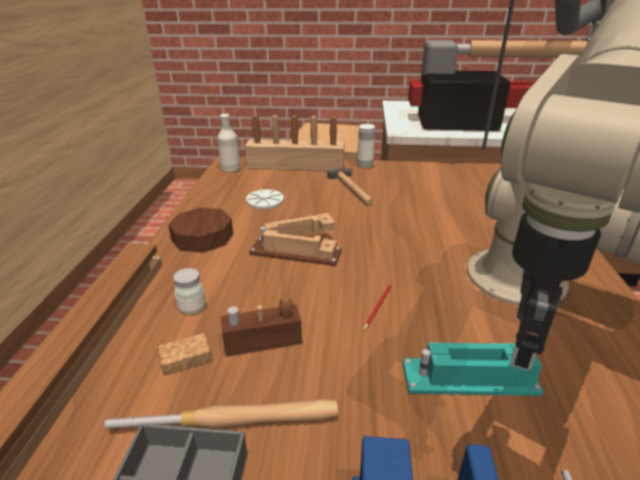

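Run:
```python
from h import *
np.set_printoptions(precision=1,suppress=True)
z=np.load("top0.npz");im,D=z["im"],z["D"];P=cloud("top",D)
a=im[170:275,310:395];b=im[170:245,200:250]
A=cv2.resize(a,None,fx=5.6,fy=5.6,interpolation=cv2.INTER_CUBIC)
s=np.load("side0.npz")["im"][205:275,240:355];B=cv2.resize(s,None,fx=3,fy=3,interpolation=cv2.INTER_CUBIC)
C=cv2.resize(b,None,fx=5.,fy=5.,interpolation=cv2.INTER_CUBIC)
cv=np.zeros((600,800,3),np.uint8);cv[:588,:476]=A[:588];cv[:210,480:800]=B[:210,:320];cv[215:215+375,480:730]=C
save("crop",cv)
def at(r,m): return P[r][m]
for nm,(r0,r1,c0,c1),lo in[("clamp",(170,275,310,395),50),("block",(170,245,200,250),50)]:
    Q=P[r0:r1,c0:c1];H=Q[...,2];I=im[r0:r1,c0:c1]
    m=(H>lo).astype(np.uint8);n,l,st,ce=cv2.connectedComponentsWithStats(m)
    for k in range(1,n):
        if st[k][4]>15:
            q=Q[l==k];print(nm,st[k],q.mean(0),np.percentile(q[:,2],[5,50,95]),cv2.minAreaRect(q[:,:2].astype(np.float32)))
q=P[170:275,310:395].reshape(-1,3);q=q[(q[:,2]>6)];print("base",cv2.minAreaRect(q[:,:2].astype(np.float32)),len(q))
```

```text
clamp [ 18  15  53  66 931] [532.7 -93.3  65.5] [56.5 61.5 66.2] ((447.53851318359375, -92.02276611328125), (148.3550567626953, 360.79425048828125), 84.00856018066406)
block [ 10  10  31  55 936] [558.7 270.3  69.8] [55.2 60.3 93.3] ((437.17034912109375, 179.91835021972656), (473.23675537109375, 93.64166259765625), 36.8383903503418)
base ((481.85040283203125, -104.4713134765625), (399.554931640625, 241.51329040527344), 3.208946466445923) 2575
```

View pics/crop.png

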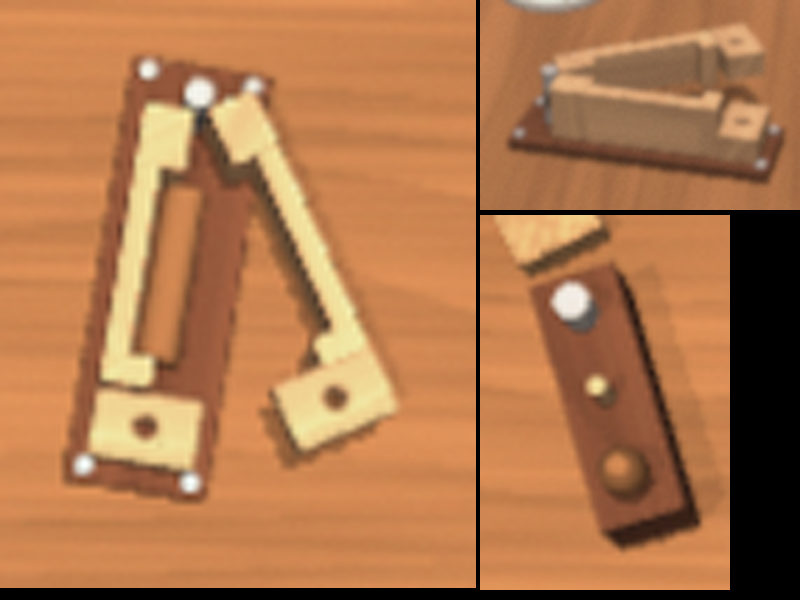

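Run:
```python
from h import *
np.set_printoptions(precision=1,suppress=True)
T=lambda x,y,ox,oy,s,z,cam="top":at_z(cam,((x+.5)/s-.5+ox,(y+.5)/s-.5+oy),z)
post=T(200,93,310,170,5.6,64);low=T(145,427,310,170,5.6,36);sw=T(335,398,310,170,5.6,62)
sc=[T(*p,310,170,5.6,13) for p in[(148,70),(253,87),(84,465),(190,483)]]
print("post",post,"low",low,"dist(170.5)",np.linalg.norm((post-low)[:2]),"sw",sw,np.linalg.norm((post-sw)[:2]))
print("screws",sc,np.mean(sc,0))
d=(post-low)[:2];print("ax angle",np.arctan2(d[1],d[0]))
d=sc[0]+sc[1]-sc[2]-sc[3];print("ax angle screws",np.arctan2(d[1],d[0]))
d=(post-sw)[:2];print("swing angle",np.arctan2(d[1],d[0]))
print("pinhead",T(571-480,301-215,200,170,5,90),"dowel",T(598-480,385-215,200,170,5,87),"awl",T(625-480,473-215,200,170,5,85))
print("side: low",T(743-480,121,240,205,3,36,"side"),"sw",T(738-480,42,240,205,3,62,"side"))
# pin top in side view
print("side pin head box", (T(0,0,0,0,1,0,"side"))) 
P=cloud("side",np.load("side0.npz")["D"]);q=P[300:332,226:243].reshape(-1,3);q=q[(q[:,2]>64)&(q[:,2]<88)&(q[:,0]>590)];print("side head pts",q.mean(0),q.min(0),q.max(0),len(q))
P=cloud("top",np.load("top0.npz")["D"]);q=P[180:195,212:226].reshape(-1,3);q=q[(q[:,2]>86)&(q[:,2]<95)];print("top head",q.mean(0),q.min(0),q.max(0),len(q))
print(at_z("side",(233.5,311),90))
from scipy.spatial.transform import Rotation as R
e=ctrl.sense()["ee_rot"];print(R.from_quat([e[1],e[2],e[3],e[0]]).as_matrix())
```

```text
post [624.6 -69.8  64. ] low [456.1 -44.4  36. ] dist(170.5) 170.3619168110462 sw [ 468.7 -138.7   62. ] 170.43613656781565
screws [array([650.6, -44.9,  13. ]), array([ 642.2, -100.7,   13. ]), array([438.9, -13.8,  13. ]), array([430.4, -68.8,  13. ])] [540.5 -57.1  13. ]
ax angle -0.14978519157302872
ax angle screws -0.1479517653637867
swing angle 0.4157286747153923
pinhead [610.4 288.2  90. ] dowel [563.2 271.5  87. ] awl [514.  254.6  85. ]
side: low [455.9 -46.4  36. ] sw [ 467.1 -138.3   62. ]
side pin head box [ 10378.3 -12245.      -0. ]
side head pts [608.3 293.2  76.5] [600.5 277.4  64.2] [619.6 297.4  87.9] 111
top head [609.9 289.3  89.4] [601.5 279.6  86.3] [618.6 298.3  94.4] 38
[607.8 289.6  90. ]
[[-0.9  0.3 -0. ]
 [ 0.3  0.9  0. ]
 [ 0.   0.  -1. ]]
```

```bash
cat > st.py <<'E'
from h import *
np.set_printoptions(precision=3,suppress=True)
from scipy.spatial.transform import Rotation as R
def st():
    s=ctrl.sense();e=s["ee_rot"];M=R.from_quat([e[1],e[2],e[3],e[0]]).as_matrix()
    print("t",s["time_s"],"pos",s["eef_pos"],"yawY",np.arctan2(-M[0,1],M[1,1]),"F",s["force"],"w",s["grip_width"],s["grip_force"],"q",s["joints"])
H=np.array([624.6,-69.8])
def jaw(th,x,y):
    a=-.149+th;return H+x*np.array([np.cos(a),np.sin(a)])+y*np.array([-np.sin(a),np.cos(a)])
if __name__=="__main__":
    st()
E
python3 - <<'E'
from st import *
st()
for th in(.565,.5,.4,.3,.2,.1,.05,0):print(th,jaw(th,-140,-41.5),jaw(th,-140,-70))
print("squeeze",jaw(0,-110,0))
E
```

```text
t 1.3 pos [181.918 492.498 231.3  ] yawY -0.3538541844770759 F [0.837 1.095 0.578] w 1.000442702477058 0.0 q [ 0.994  0.313  1.498  0.     1.331 -0.223]
0.565 [ 513.311 -164.335] [ 524.828 -190.405]
0.5 [ 507.405 -156.907] [ 517.204 -183.669]
0.4 [ 499.294 -144.772] [ 506.373 -172.379]
0.3 [ 492.436 -131.888] [ 496.723 -160.063]
0.2 [ 486.898 -118.383] [ 488.35  -146.846]
0.1 [ 482.735 -104.393] [ 481.339 -132.859]
0.05 [481.184 -97.259] [ 478.367 -125.62 ]
0 [479.991 -90.057] [ 475.76  -118.242]
squeeze [515.819 -53.471]
```

Request:
send_rows --targets '[{"offset": [20,-25,-3],"spin": 0.1},{"offset": [20,-25,-3],"spin": 0.1},{"offset": [34,-68,-3],"spin": 0.2},{"offset": [34,-68,-3],"spin": 0.2},{"offset": [34,-68,-3],"spin": 0.2},{"offset": [34,-68,-3],"spin": 0.2},{"offset": [34,-68,-3],"spin": 0.2},{"offset": [34,-68,-3],"spin": 0.2}]' --grip 0

```text
time_s: 1.97
eef_pos: [339.9, 199.9, 215.6]
ee_rot: [0.0, 0.077, 0.997, 0.0]
force: [1.4, 1.2, 0.5]
grip_width: 0.001
grip_force: 0.0
```

Request:
send_rows --targets '[{"offset": [0,0,0],"spin": 0},{"offset": [0,0,0],"spin": 0},{"offset": [0,0,0],"spin": 0}]'

```text
time_s: 2.22
eef_pos: [339.5, 202.1, 215.5]
ee_rot: [0.0, 0.077, 0.997, 0.0]
force: [-0.3, 0.3, -0.3]
grip_width: -0.003
grip_force: 0.0
```

```bash
python3 st.py
```

```text
t 2.2167 pos [339.471 202.054 215.46 ] yawY -0.1541782608031604 F [-0.268  0.253 -0.31 ] w -0.0025411599916527598 0.0 q [ 0.238  0.036  1.875  0.     1.231 -1.179]
```

Request:
send_rows --targets '[{"offset": [19,-40,0],"spin": 0.005},{"offset": [19,-40,0],"spin": 0.005},{"offset": [19,-40,0],"spin": 0.005},{"offset": [19,-40,0],"spin": 0.005},{"offset": [19,-40,0],"spin": 0.005},{"offset": [19,-40,0],"spin": 0.005},{"offset": [19,-40,0],"spin": 0.005},{"offset": [19,-40,0],"spin": 0.005}]'

```text
time_s: 2.88
eef_pos: [483.6, -99.4, 215.3]
ee_rot: [0.0, 0.073, 0.997, 0.0]
force: [0.7, -0.3, -0.5]
grip_width: -0.005
grip_force: 0.0
```

Request:
send_rows --targets '[{"offset": [0,0,0],"spin": 0},{"offset": [0,0,0],"spin": 0}]'

```text
time_s: 3.05
eef_pos: [483.3, -99.0, 214.7]
ee_rot: [-0.0, 0.074, 0.997, 0.0]
force: [-0.6, 0.9, -0.1]
grip_width: 0.001
grip_force: 0.0
```

Target (528,-198,35).

Request:
send_rows --targets '[{"offset": [4.5,-9.9,0],"spin": 0},{"offset": [4.5,-9.9,0],"spin": 0},{"offset": [4.5,-9.9,0],"spin": 0},{"offset": [4.5,-9.9,-18],"spin": 0},{"offset": [4.5,-9.9,-18],"spin": 0},{"offset": [4.5,-9.9,-18],"spin": 0},{"offset": [4.5,-9.9,-18],"spin": 0},{"offset": [4.5,-9.9,-18],"spin": 0}]'

```text
time_s: 3.72
eef_pos: [525.5, -194.0, 30.0]
ee_rot: [-0.004, 0.073, 0.997, 0.002]
force: [-0.9, 0.6, -0.3]
grip_width: -0.003
grip_force: 0.0
```

Request:
send_rows --targets '[{"offset": [0,0,0],"spin": 0},{"offset": [0,0,0],"spin": 0}]'

```text
time_s: 3.88
eef_pos: [528.2, -196.5, 35.8]
ee_rot: [-0.0, 0.073, 0.997, 0.0]
force: [-0.0, 0.4, 0.5]
grip_width: -0.001
grip_force: 0.0
```

Request:
send_rows --targets '[{"offset": [-0.8,1.7,0],"spin": 0},{"offset": [-1.5,3.3,0],"spin": 0},{"offset": [-2.1,4.0,0],"spin": 0},{"offset": [-2.9,5.3,0],"spin": 0},{"offset": [-3.6,6.6,0],"spin": 0},{"offset": [-4.1,7.9,0],"spin": 0},{"offset": [-4.5,9.3,0],"spin": 0},{"offset": [-4.5,9.3,0],"spin": 0}]'

```text
time_s: 4.55
eef_pos: [482.2, -103.1, 36.0]
ee_rot: [0.0, 0.073, 0.997, 0.0]
force: [-0.3, -0.3, 0.5]
grip_width: -0.001
grip_force: 0.0
```

Run:
```python
from st import *
st()
im,D=ctrl.capture("top");P=cloud("top",D)
a=im[170:275,310:395];A=cv2.resize(a,None,fx=5.6,fy=5.6,interpolation=cv2.INTER_CUBIC)
im2,_=ctrl.capture("side");B=cv2.resize(im2[190:280,240:360],None,fx=2.7,fy=2.7,interpolation=cv2.INTER_CUBIC)
cv=np.zeros((588,800,3),np.uint8);cv[:,:476]=A;cv[:B.shape[0],476:476+B.shape[1]]=B;save("push",cv)
print(ctrl.place_of("side","swing_hole")[:2])
```

```text
t 4.55 pos [ 482.218 -103.072   36.029] yawY -0.14674787748677445 F [-0.321 -0.305  0.529] w -0.0013313069905020358 0.0 q [-0.449  0.499  1.806  0.     0.837 -1.873]
[{'uv': [323.9, 235.3], 'conf': 0.93}, {'uv': [525.7, 353.9], 'conf': 0.71}]
```

View pics/push.png

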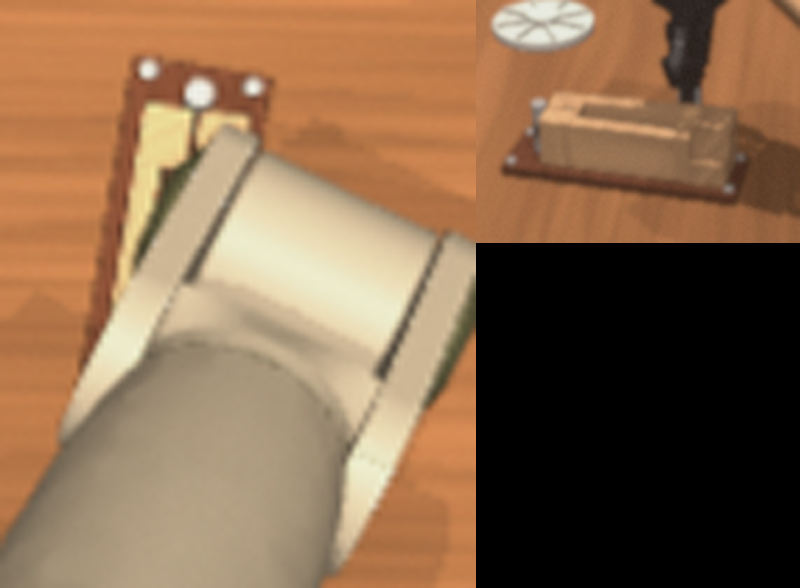

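Request:
send_rows --targets '[{"offset": [0.03,0.2,0],"spin": 0},{"offset": [0.06,0.4,0],"spin": 0},{"offset": [0.06,0.4,0],"spin": 0}]'

```text
time_s: 4.95
eef_pos: [483.3, -101.4, 35.2]
ee_rot: [-0.0, 0.074, 0.997, 0.0]
force: [-0.1, 0.6, -0.2]
grip_width: 0.0
grip_force: 0.0
```

Request:
send_rows --targets '[{"offset": [0.03,0.2,0],"spin": 0},{"offset": [0.06,0.4,0],"spin": 0},{"offset": [0.06,0.4,0],"spin": 0}]'

```text
time_s: 5.2
eef_pos: [483.8, -97.1, 35.3]
ee_rot: [-0.0, 0.074, 0.997, 0.0]
force: [-1.1, -0.3, -0.6]
grip_width: 0.0
grip_force: 0.0
```

Request:
send_rows --targets '[{"offset": [0.03,0.2,0],"spin": 0},{"offset": [0.06,0.4,0],"spin": 0},{"offset": [0.06,0.4,0],"spin": 0}]'

```text
time_s: 5.45
eef_pos: [484.4, -93.0, 35.3]
ee_rot: [-0.0, 0.074, 0.997, 0.0]
force: [0.2, -0.8, -0.6]
grip_width: 0.003
grip_force: 0.0
```

Request:
send_rows --targets '[{"offset": [0.02,0.15,0],"spin": 0},{"offset": [0.05,0.3,0],"spin": 0},{"offset": [0.05,0.3,0],"spin": 0}]'

```text
time_s: 5.7
eef_pos: [484.7, -91.5, 35.4]
ee_rot: [-0.0, 0.074, 0.997, -0.001]
force: [-3.9, -10.3, -0.8]
grip_width: -0.0
grip_force: 5.1
```

Request:
send_rows --targets '[{"offset": [0,0,0],"spin": 0},{"offset": [0,0,0],"spin": 0},{"offset": [-0.1,-0.5,0],"spin": 0},{"offset": [-0.6,-4,0],"spin": 0},{"offset": [-0.6,-4,4],"spin": 0},{"offset": [-0.6,-4,8],"spin": 0},{"offset": [-0.6,-4,12],"spin": 0},{"offset": [-0.6,-4,16],"spin": 0}]'

```text
time_s: 6.37
eef_pos: [478.5, -130.2, 197.3]
ee_rot: [0.0, 0.075, 0.997, 0.0]
force: [1.1, 0.8, 0.3]
grip_width: 0.001
grip_force: 0.0
```

Request:
send_rows --targets '[{"offset": [12,41,0],"spin": 0.48},{"offset": [12,41,0],"spin": 0.48},{"offset": [12,41,0],"spin": 0.48},{"offset": [12,41,0],"spin": 0.48},{"offset": [12,41,0],"spin": 0.48},{"offset": [12,41,0],"spin": 0.48},{"offset": [12,41,0],"spin": 0.48},{"offset": [12,41,0],"spin": 0.48}]' --grip 1

```text
time_s: 7.03
eef_pos: [572.7, 191.8, 195.4]
ee_rot: [0.0, -0.165, 0.986, 0.0]
force: [-0.4, -0.4, 1.1]
grip_width: 0.995
grip_force: 0.0
```

Request:
send_rows --targets '[{"offset": [0,0,0],"spin": 0},{"offset": [0,0,0],"spin": 0}]'

```text
time_s: 7.2
eef_pos: [572.3, 191.3, 194.7]
ee_rot: [-0.0, -0.166, 0.986, 0.0]
force: [0.1, -0.2, 0.5]
grip_width: 1.0
grip_force: 0.0
```

Run:
```python
from st import *
st()
im,D=ctrl.capture("top");P=cloud("top",D)
a=im[170:275,310:395];A=cv2.resize(a,None,fx=5.6,fy=5.6,interpolation=cv2.INTER_CUBIC)
im2,_=ctrl.capture("side");B=cv2.resize(im2[205:280,240:348],None,fx=3,fy=3,interpolation=cv2.INTER_CUBIC)
cv=np.zeros((588,800,3),np.uint8);cv[:,:476]=A;cv[:B.shape[0],476:476+B.shape[1]]=B;save("shut",cv)
```

```text
t 7.2 pos [572.318 191.3   194.696] yawY 0.33442829083254283 F [ 0.122 -0.175  0.465] w 1.0002626465247262 0.0 q [ 0.129  0.514  1.299  0.     1.329 -1.777]
```

View pics/shut.png

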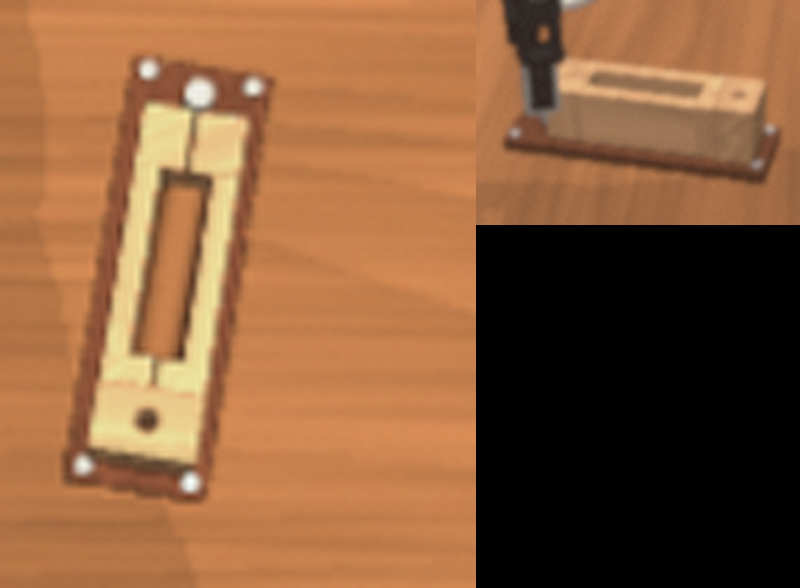

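Request:
send_rows --targets '[{"offset": [3.7,9.75,0],"spin": 0},{"offset": [3.7,9.75,0],"spin": 0},{"offset": [3.7,9.75,0],"spin": 0},{"offset": [3.7,9.75,-4],"spin": 0},{"offset": [3.7,9.75,-7],"spin": 0},{"offset": [3.7,9.75,-7],"spin": 0},{"offset": [3.7,9.75,-7],"spin": 0}]'

```text
time_s: 7.88
eef_pos: [609.4, 285.6, 125.1]
ee_rot: [-0.001, -0.164, 0.986, -0.0]
force: [0.4, -0.2, 0.7]
grip_width: 0.995
grip_force: 0.0
```

Run:
```python
from st import *
st()
f=lambda x,s,o:(x+.5)/s-.5+o
print("hole top",at_z("top",(f(147,5.6,310),f(419,5.6,170)),62),"side",at_z("side",(f(262,3,240),f(94,3,205)),62))
im2,_=ctrl.capture("side");B=cv2.resize(im2[240:370,190:320],None,fx=4,fy=4,interpolation=cv2.INTER_CUBIC);save("appr",B)
```

```text
t 7.8833 pos [609.434 285.564 125.125] yawY 0.32941823011323373 F [ 0.4   -0.194  0.69 ] w 0.9947696771478282 0.0 q [ 0.265  0.73   1.123 -0.     1.291 -1.636]
hole top [456.615 -44.476  62.   ] side [457.02  -47.119  62.   ]
```

View pics/appr.png

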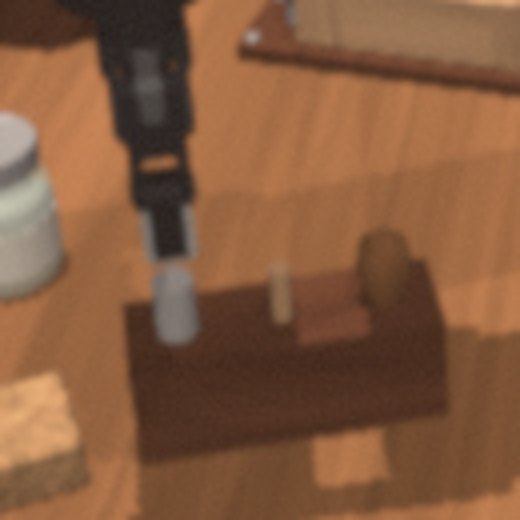

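Request:
send_rows --targets '[{"offset": [0.05,0.05,-3],"spin": 0},{"offset": [0.05,0.05,-6],"spin": 0},{"offset": [0.05,0.05,-6],"spin": 0},{"offset": [0.05,0.05,-6],"spin": 0}]'

```text
time_s: 8.27
eef_pos: [610.6, 287.1, 67.1]
ee_rot: [0.0, -0.164, 0.986, 0.0]
force: [0.1, -0.2, 1.4]
grip_width: 0.999
grip_force: 0.0
```

```bash
python3 st.py
```

```text
t 8.2667 pos [610.613 287.141  67.07 ] yawY 0.33044878814682666 F [ 0.144 -0.227  1.358] w 0.9985946999153307 0.0 q [ 0.266  0.79   1.172 -0.     1.178 -1.635]
```

Request:
send_rows --targets '[{"offset": [-0.05,0.1,-0.2],"spin": 0},{"offset": [-0.05,0.1,-0.2],"spin": 0},{"offset": [-0.05,0.1,-0.2],"spin": 0},{"offset": [-0.05,0.1,-0.2],"spin": 0},{"offset": [-0.05,0.1,-0.2],"spin": 0},{"offset": [-0.05,0.1,-0.2],"spin": 0},{"offset": [-0.05,0.1,-0.2],"spin": 0},{"offset": [-0.05,0.1,-0.2],"spin": 0}]' --grip 0 --squeeze 50

```text
time_s: 8.93
eef_pos: [610.0, 288.1, 64.2]
ee_rot: [0.001, -0.165, 0.986, -0.0]
force: [0.2, -2.7, 5.5]
grip_width: 0.216
grip_force: 48.9
```

```bash
python3 st.py
```

```text
t 8.9333 pos [610.034 288.136  64.167] yawY 0.33102682505710046 F [ 0.16  -2.685  5.488] w 0.21611164785520465 48.9436537027359 q [ 0.268  0.793  1.174 -0.001  1.173 -1.633]
```

Request:
send_rows --targets '[{"offset": [0,0,1],"spin": 0},{"offset": [0,0,3],"spin": 0},{"offset": [0,0,6],"spin": 0},{"offset": [0,0,10],"spin": 0},{"offset": [0,0,13],"spin": 0},{"offset": [0,0,13],"spin": 0}]'

```text
time_s: 9.43
eef_pos: [611.3, 289.6, 201.1]
ee_rot: [0.006, -0.165, 0.986, 0.001]
force: [0.1, -0.7, 0.3]
grip_width: 0.219
grip_force: 49.4
```

Request:
send_rows --targets '[{"offset": [-15.4,-33,0],"spin": -0.48},{"offset": [-15.4,-33,0],"spin": -0.48},{"offset": [-15.4,-33,0],"spin": -0.48},{"offset": [-15.4,-33,0],"spin": -0.48},{"offset": [-15.4,-33,0],"spin": -0.48},{"offset": [-15.4,-33,0],"spin": -0.48},{"offset": [-15.4,-33,0],"spin": -0.48},{"offset": [-15.4,-33,0],"spin": -0.48}]'

```text
time_s: 10.1
eef_pos: [467.1, -14.5, 193.1]
ee_rot: [-0.0, 0.074, 0.997, 0.0]
force: [1.3, -0.4, -0.5]
grip_width: 0.214
grip_force: 49.4
```

Request:
send_rows --targets '[{"offset": [0,0,0],"spin": 0},{"offset": [0,0,0],"spin": 0},{"offset": [0,0,0],"spin": 0}]'

```text
time_s: 10.35
eef_pos: [468.7, -13.0, 193.3]
ee_rot: [0.0, 0.074, 0.997, 0.0]
force: [0.9, 0.9, -1.2]
grip_width: 0.221
grip_force: 49.4
```

```bash
python3 st.py
```

```text
t 10.35 pos [468.7   -13.008 193.309] yawY -0.14907534053421254 F [ 0.886  0.915 -1.187] w 0.22065688914378692 49.44837749004364 q [-0.279  0.225  1.717  0.001  1.2   -1.701]
```

Request:
send_rows --targets '[{"offset": [-1.2,-3.2,0],"spin": 0},{"offset": [-1.2,-3.2,-3],"spin": 0},{"offset": [-1.2,-3.2,-6.5],"spin": 0},{"offset": [-1.2,-3.2,-6.5],"spin": 0},{"offset": [-1.2,-3.2,-6.5],"spin": 0},{"offset": [-1.2,-3.2,-6.5],"spin": 0}]'

```text
time_s: 10.85
eef_pos: [457.6, -44.9, 129.8]
ee_rot: [0.001, 0.074, 0.997, -0.0]
force: [-0.3, 0.4, -1.4]
grip_width: 0.213
grip_force: 49.5
```

Run:
```python
from st import *
st()
im2,D=ctrl.capture("side");B=cv2.resize(im2[185:265,270:370],None,fx=7,fy=7,interpolation=cv2.INTER_CUBIC);save("ins",B)
c=ctrl.calibration("side");V=np.array(c["view"])
for p in[(456.6,-45,62),tuple(ctrl.sense()["eef_pos"]-[0,0,48.2])]:
    q=V[:3,:3]@np.array(p)+V[:3,3];print(p,((c["fx"]*q[0]/q[2]+c["cx"]-270)*7,(c["fy"]*q[1]/q[2]+c["cy"]-185)*7))
print([ (b["uv"],b["conf"]) for b in ctrl.place_of("side","pin")[:2]])
```

```text
t 10.85 pos [457.638 -44.874 129.802] yawY -0.1471372033764408 F [-0.255  0.4   -1.358] w 0.2134303184752931 49.493088126182556 q [-0.354  0.285  1.825  0.     1.03  -1.777]
(456.6, -45, 62) (np.float64(399.75546956389434), np.float64(360.04461334650307))
(np.float64(457.7851552077645), np.float64(-45.09649934322522), np.float64(81.87913408038459)) (np.float64(396.8800706249271), np.float64(311.3965952807282))
[([326.6, 227.7], 0.41)]
```

View pics/ins.png

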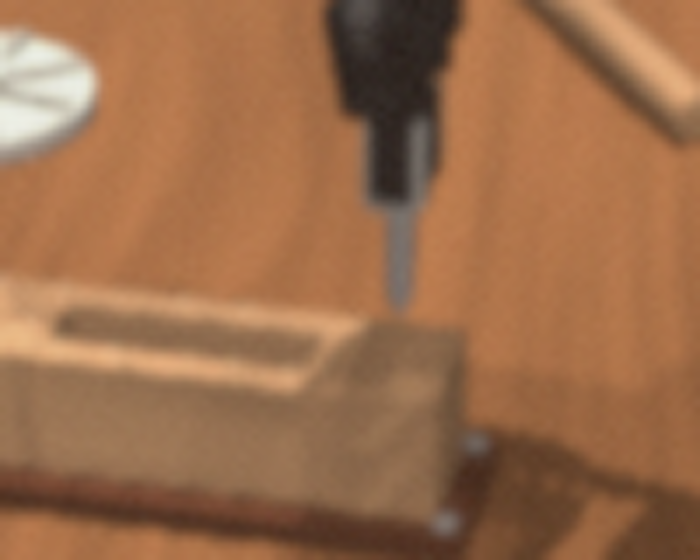

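Request:
send_rows --targets '[{"offset": [0,0,-1],"spin": 0},{"offset": [0,0,-1.8],"spin": 0},{"offset": [0,0,-2.2],"spin": 0},{"offset": [0,0,-2.6],"spin": 0},{"offset": [0,0,-3],"spin": 0},{"offset": [0,0,-3],"spin": 0}]'

```text
time_s: 11.45
eef_pos: [456.4, -45.4, 97.9]
ee_rot: [-0.0, 0.074, 0.997, 0.0]
force: [0.5, 1.0, -1.8]
grip_width: 0.212
grip_force: 49.5
```

Request:
send_rows --targets '[{"offset": [0,0,-0.5],"spin": 0},{"offset": [0,0,-1],"spin": 0},{"offset": [0,0,-1.5],"spin": 0},{"offset": [0,0,-2],"spin": 0},{"offset": [0,0,-2],"spin": 0}]'

```text
time_s: 11.87
eef_pos: [456.1, -45.3, 77.3]
ee_rot: [-0.001, 0.074, 0.997, 0.0]
force: [-0.6, -0.7, -0.9]
grip_width: 0.212
grip_force: 49.5
```

Request:
send_rows --targets '[{"offset": [0,0,-0.4],"spin": 0},{"offset": [0,0,-0.8],"spin": 0},{"offset": [0,0,-1],"spin": 0},{"offset": [0,0,-1.1],"spin": 0},{"offset": [0,0,-1.1],"spin": 0}]'

```text
time_s: 12.28
eef_pos: [456.5, -45.5, 67.2]
ee_rot: [-0.0, 0.074, 0.997, 0.0]
force: [0.0, -0.0, -0.2]
grip_width: 0.215
grip_force: 49.5
```

Request:
send_rows --targets '[{"offset": [0,0,-0.1],"spin": 0},{"offset": [0,0,-0.15],"spin": 0},{"offset": [0,0,-0.15],"spin": 0}]'

```text
time_s: 12.53
eef_pos: [456.7, -45.6, 66.1]
ee_rot: [0.0, 0.074, 0.997, -0.0]
force: [-1.2, -0.5, 2.3]
grip_width: 0.216
grip_force: 49.9
```

Request:
send_rows --targets '[{"offset": [0,0,0],"spin": 0},{"offset": [0,0,0],"spin": 0},{"offset": [0,0,0],"spin": 0},{"offset": [0,0,0],"spin": 0},{"offset": [0,0,2],"spin": 0},{"offset": [0,0,6],"spin": 0},{"offset": [0,0,9],"spin": 0},{"offset": [0,0,9],"spin": 0}]' --grip 1 --squeeze 60

```text
time_s: 13.2
eef_pos: [458.9, -46.2, 161.2]
ee_rot: [0.005, 0.074, 0.997, -0.001]
force: [1.5, -0.7, 0.2]
grip_width: 1.002
grip_force: 0.0
```

Run:
```python
from st import *
st()
im2,D=ctrl.capture("side");B=cv2.resize(im2[185:265,270:370],None,fx=7,fy=7,interpolation=cv2.INTER_CUBIC);save("home",B)
print([ (b["uv"],b["conf"],at_z("side",b["uv"],62)) for b in ctrl.place_of("side","pin_shoulder")[:2]])
print("squeeze pos",jaw(0,-115,0))
```

```text
t 13.2 pos [458.941 -46.248 161.171] yawY -0.14855032013549552 F [ 1.461 -0.72   0.204] w 1.0017907986152228 0.0 q [-0.355  0.241  1.789 -0.     1.102 -1.778]
[([323.7, 232.9], 0.4, array([466.452, -61.899,  62.   ]))]
squeeze pos [510.874 -52.728]
```

View pics/home.png

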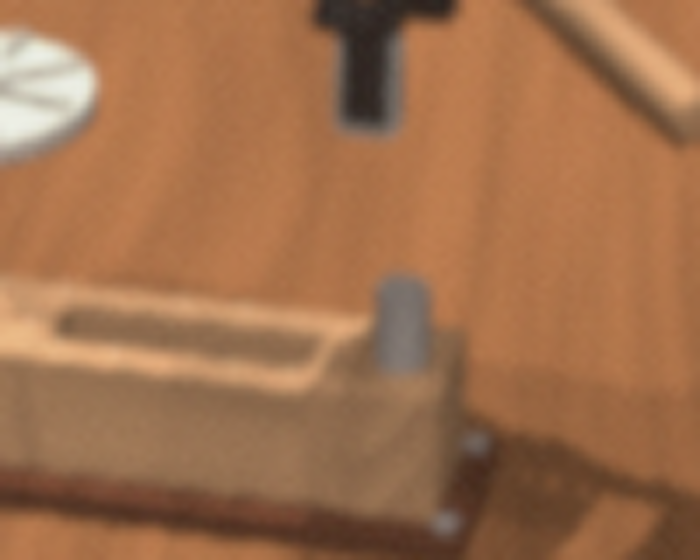

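Request:
send_rows --targets '[{"offset": [6.1,-0.8,0],"spin": 0},{"offset": [6.1,-0.8,0],"spin": 0},{"offset": [6.1,-0.8,0],"spin": 0},{"offset": [6.1,-0.8,0],"spin": 0},{"offset": [6.1,-0.8,0],"spin": 0}]'

```text
time_s: 13.72
eef_pos: [516.5, -53.2, 154.7]
ee_rot: [-0.001, 0.074, 0.997, 0.0]
force: [-0.1, 0.3, -0.5]
grip_width: 0.999
grip_force: 0.0
```

Request:
send_rows --targets '[{"offset": [0.05,0,-4],"spin": 0},{"offset": [0.05,0,-8],"spin": 0},{"offset": [0.05,0,-11],"spin": 0},{"offset": [0.05,0,-13],"spin": 0},{"offset": [0.05,0,-13],"spin": 0},{"offset": [0.05,0,-13],"spin": 0}]'

```text
time_s: 14.22
eef_pos: [517.3, -53.3, 25.8]
ee_rot: [-0.001, 0.074, 0.997, 0.0]
force: [0.2, 0.4, 0.5]
grip_width: 1.004
grip_force: 0.0
```

Request:
send_rows --targets '[{"offset": [0,0,0],"spin": 0},{"offset": [0,0,0],"spin": 0},{"offset": [0,0,0],"spin": 0},{"offset": [0,0,0],"spin": 0},{"offset": [0,0,0],"spin": 0},{"offset": [0,0,0],"spin": 0}]' --grip 0 --squeeze 60

```text
time_s: 14.72
eef_pos: [518.6, -55.3, 28.0]
ee_rot: [0.001, 0.074, 0.997, -0.002]
force: [-6.8, -9.1, 11.9]
grip_width: 0.621
grip_force: 62.6
```

```bash
python3 st.py
```

```text
t 14.7167 pos [518.626 -55.327  28.045] yawY -0.14854524451317244 F [-6.769 -9.085 11.855] w 0.6210793133974492 62.612040638923645 q [-0.33   0.56   1.725 -0.004  0.853 -1.75 ]
```

Request:
send_rows --targets '[{"offset": [0.05,-0.15,0.15],"spin": 0},{"offset": [0.05,-0.15,0.15],"spin": 0},{"offset": [0.05,-0.15,0.15],"spin": 0},{"offset": [0.05,-0.15,0.15],"spin": 0}]'

```text
time_s: 15.05
eef_pos: [518.6, -55.3, 28.1]
ee_rot: [0.0, 0.074, 0.997, -0.001]
force: [-4.8, -2.3, 5.0]
grip_width: 0.619
grip_force: 66.7
```

Run:
```python
from st import *
st()
im2,D=ctrl.capture("side");B=cv2.resize(im2[185:265,250:370],None,fx=6,fy=6,interpolation=cv2.INTER_CUBIC);save("fin",B)
```

```text
t 15.05 pos [518.581 -55.34   28.06 ] yawY -0.14840577784420336 F [-4.765 -2.292  5.022] w 0.6193982974164496 66.68350338935852 q [-0.331  0.561  1.724 -0.001  0.857 -1.752]
```

View pics/fin.png

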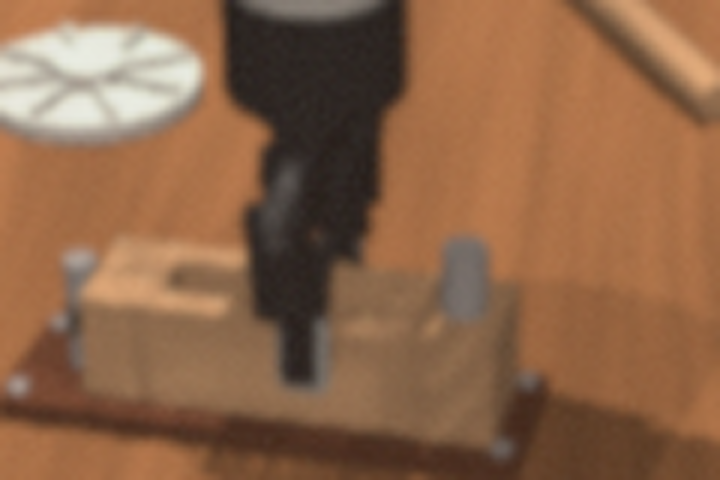

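The fingers grip both jaws (pad at about 303,350), the pin head sits on the ear (465,280) and the clamp is shut, so I'm handing it in.

```bash
python3 -c "
from rig import ctrl
print(ctrl.finish_job())"
```

```text
the job is handed in; nothing more can be done
None
```

The job is handed in: the clamp is shut, the pin is home through both ears with its head on the upper one, and the fingers are still squeezing both halves with about 67 N; the hand-in gave no verdict.

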